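Lock the grater plate into its frame

ROBOT

A 6-joint arm with a two-finger parallel gripper is mounted at the origin on a cart in front of the work surface, level with it; the furniture and walls round the work are solid. World frame = base frame: x ahead of the robot, y to its left, z up, the work surface at z = 0. Lengths are in m, angles in rad, forces in N, time in s.
With the tool pointing down it reaches from about 0.35 to 0.975 m from the base axis. Payload 4.9 kg.
Tool frame: the origin (TCP) lies at the very end of the fingers, on their centre line; the grasp point (between the pads) lies 19 mm behind it; z points along the fingers, y is the line along which they close (so a half turn about z gives the same grasp; the last joint's range is limited). The gripper opens to 85 mm and grips with 20 to 120 N. Pads are 22 mm wide; open, the fingers measure 114 mm over their backs; the gripper's body (76 mm by 85 mm) begins 54 mm behind the grasp point. The pads swing forward as they close: fully open they stand 13 mm farther back than shut.
Start: joints at [1.032, 0.053, 1.613, -0, 1.476, -0.119], TCP at [0.255, 0.571, 0.231] pointing down, gripper open.
Joint ranges: [-3.01, 3.01], [-1.01, 2.22], [0.06, 2.58], [-1.02, 4.17], [0.09, 2.62], [-3.14, 3.14]. Speed limits (rad/s): [2.57, 2.57, 3.14, 3.14, 3.14, 3.14].

INTERFACE

Orientations are given as a unit quaternion [w, x, y, z].
In Python, from plant import manip gives the robot as it stands.
- The arm moves only by the tool play_rows, never from a script. Its argument "series" is a list that holds one entry, the list of rows, each a list of 7 numbers: the shift along the world's x, y, z in m, then the turn, a rotation vector about the world's x, y, z in degrees, then the opening, from 0 (shut) to 1 (fully open). In form: [[[dx, dy, dz, rx, ry, rz, grip], ...]]. A call has 1 to 10 rows; each row shifts and turns the commanded pose from where the row before left it; what a row does not reach is not made up. A row lasts 1/10 s, in which the tool goes at most 50 mm and 8.59 degrees, less where a joint would pass 70% of its speed; a pose out of reach is approached as far as the arm can. A call with a gripper value outside its range is refused whole. The fingers move at their own pace and stop on an object; the grip force is fixed at half the most. Time passes only in rows, so rows that do not move let the fingers close. It gives the time, the measured TCP pose, the force, the opening and the grip force at its end, in the units of the state.
- manip.state(): the state, without advancing time (a new reading comes with each control period).
- manip.grab_frame(name): name is "scene" or "top" or "wrist"; returns a dict with "frame" (400x640x3 uint8, blue, green, red), "mtx" (3x3 intrinsics, pixels), "R" (3x3) and "t" (3): a world point X has camera coordinates R X + t. Camera axes: x right, y down, z forward; pixel columns grow to the right and rows downward; lengths in m; the calibration is good to about 2 mm. A picture is of the moment at which its call begins. There is no depth.
- manip.job_done(): hands the job in; it is judged then, once.
The state is a dict: "time": time; "joint_pos": joint angles; "joint_vel": joint speeds; "joint_efforts": joint torques, N m; "tool_pos": TCP position; "tool_rot": TCP orientation; "contact_force": force on the tool from outside, world axes, zero at the start; "ft_torque": the same for the moment, N m; "gripper_width": opening from 0.0 (shut) to 1.0 (fully open); "grasp_force": force on a finger pad.
Only numpy, scipy, OpenCV 4.12 (cv2) and the standard library are available. Lean on these libraries where they do the work, as an engineer would, in place of code of your own. Each camera call takes 0.05 s, during which the arm holds its last target. There are 200 camera calls.

TASK

Fit the steel grater plate into the grey slicer frame: lay it flat in the open part of the frame's channel, bent-up nose towards the metal bridge, and let go of it. Then push it gently along under the bridge until its nose has ridden over the hidden stud and its slot drops over the stud, so that the plate lies flat and locked; stop pushing when it comes up firm against the stud, and leave it there. Do not disturb the garlic, the mushroom or the spice jar.

Things in the scene. Friction and masses are not known exactly. Their poses are not given: they have to be found in the camera images.
- frame: Grey slicer frame, fixed on the worktop. Origin: on its underside, mid-width. Channel along its x from -125 mm (open end, robot side) to +115 mm: flat floor 8 mm above the origin, 82 mm wide between upright walls, above which lips flare out steeply to 96 mm apart, tops 30 mm above the origin. With the plate origin past frame x = -20 mm, plate and frame must not press together with over 18 N.
- bridge (a point): Middle of the top of the frame's metal bridge, at frame x = +67 mm, 40 mm up. It spans the channel from x = +35 to +100 mm, 113 mm wide, underside 37 mm up. Hidden under it on the channel's centre line stands a firm round steel stud, 10 mm across, 6 mm above the floor, top bevelled, axis anywhere from x = +45 to +83 mm; not measured, found by feel.
- plate: Loose steel grater plate, 0.2 to 0.33 kg: flat part 120 mm long (its x), 72 wide, 5 thick. Origin: centre of the flat part's underside. Nose at +x, bent up 20 degrees, reaches x = +80 mm. Laid with origin 52 mm behind (-x) the frame's origin, it lies clear of bridge and stud. Held firmly it cannot tilt or drop: push it loose.
- slot (a point): Centre of the slot through the plate, on its underside, at plate x = +40 mm; 13 mm along x, 23 mm across, so it has 3 mm of play along x on the stud.
- grip (a point): Middle of the top of the black upright grip block on the plate, at plate x = -25 mm, 50 mm above the underside; the block is 16 mm along x, 24 mm across, 45 mm tall. Pinch it across its 24 mm from above to carry the plate.
- flange (a point): Middle of the top of the upright flange along the plate's rear edge (plate x = -60 mm), 66 mm wide, 17 mm above the underside. Push the loose plate here with closed fingers, low down. Riding over the stud lifts the nose about 6 mm and takes a push up to about 5 N; then the nose drops and the slot's rear edge stops hard on the stud.
- garlic: a bulb of garlic, 56 mm; bystander, standing on the worktop; origin under its centre.
- mushroom: a mushroom, 44 mm; bystander, standing on the worktop; origin under its centre.
- spice_jar: a spice jar with a red cap, 45 mm across, 106 mm tall; bystander, standing on the worktop; origin under its centre.
Mind the look-alikes: they are no part of the job. What is shaped like the plate but purple is not meant.

How it is judged:
On the way:
1. the plate lies flat and let go in the open part of the channel, nose to the bridge, not yet at the stud (angle between plate's own z axis and vertical below 0.015 rad and z of plate in the frame of frame between 0.006 and 0.0102 m and x of plate in the frame of frame between -0.085 and -0.012 m and y of plate in the frame of frame between -0.006 and 0.006 m and x of slot in the frame of frame above -0.05 m and contact force between plate and the fingers below 0.3 N), for 0.1 s.
At the end, for the whole second after the job is handed in: The plate lies flat on the channel floor (tilt under 0.015 rad, within 2 mm), at rest, slot 43.5 to 86.5 mm beyond the frame's origin, which is possible only with the slot down over the stud; the three bystanders are within 30 mm of where they stood (angle between plate's own z axis and vertical below 0.015 rad and z of plate in the frame of frame between 0.006 and 0.0102 m and x of plate in the frame of frame between 0.0035 and 0.0465 m and y of plate in the frame of frame between -0.006 and 0.006 m and angle between the x axis of plate and the x axis of frame, either way round below 0.12 rad and x of slot in the frame of frame above 0.0435 m and linear speed of plate below 0.01 m/s and distance of each of garlic, mushroom, spice_jar from where it was at the start of the episode below 0.03 m); the robot touches nothing.
It fails at once if while the plate is pushed home (origin past frame x = -20 mm), plate and frame press on each other with more than 18 N (contact force between plate and frame above 18 N and x of plate in the frame of frame above -0.02 m).
It fails at once if garlic moved by more than 30 mm (distance of garlic from where it was at the start of the episode above 0.03 m).
It fails at once if mushroom moved by more than 30 mm (distance of mushroom from where it was at the start of the episode above 0.03 m).
It fails at once if spice jar moved by more than 30 mm (distance of spice_jar from where it was at the start of the episode above 0.03 m).
It also fails if it takes over 54 s, if anything falls off the work surface, if the arm or the gripper's body presses on something with over 40 N, if the wrist force passes 120 N, or if a joint passes its speed limit or range.

## Working session

There is one attempt and no reset: what is moved stays moved. The work goes in short steps, Python scripts to look and compute and a tool call to move; the robot and the scene stay as the last step left them, time stands still between calls to the robot, and variables do not carry over. Pictures are saved under pics/ and viewed, at most 10 in all, crops included, and the job is handed in when it is done.

Besides the shell and the picture viewer there is one more tool, called after "Request:" as name(argument=value, ...), one argument or row to a line, values as JSON. play_rows: Moves the arm, as the interface text tells. Its arguments: {"type":"object","properties":{"series":{"type":"array"}},"required":["series"]}

```bash
mkdir -p pics
cat > h.py <<'E'
import numpy as np, cv2, pickle
def ray(c,u,v):
    d=c["R"].T@np.linalg.inv(c["mtx"])@np.array([u,v,1.]); o=-c["R"].T@c["t"]; return o,d
def onz(c,u,v,z):
    o,d=ray(c,u,v); return o+d*(z-o[2])/d[2]
def proj(c,X):
    p=c["mtx"]@(c["R"]@np.asarray(X,float)+c["t"]); return p[:2]/p[2]
E
python3 - <<'E'
from plant import manip
import cv2,pickle
d={}
for n in ("scene","top"):
    c=manip.grab_frame(n); d[n]=c; cv2.imwrite(f"pics/{n}0.png",c["frame"])
    print(n,-c["R"].T@c["t"],c["R"][2])
pickle.dump(d,open("c0.pkl","wb"))
s=manip.state(); print(s)
E
```

```text
scene [0.73974532 0.4556159  0.87142384] [-0.16573617 -0.4976672  -0.85138644]
top [ 0.42266769 -0.0242043   1.10351048] [ 0.15107659  0.01023102 -0.98846911]
{'time': 0.1, 'joint_pos': array([ 1.03200386e+00,  5.32793636e-02,  1.61414577e+00, -1.58752200e-05,
        1.47601972e+00, -1.19019815e-01]), 'joint_vel': array([-0.00042944, -0.0022511 , -0.00399828,  0.00085492, -0.00055033,
        0.0002521 ]), 'joint_efforts': array([-1.41254850e-04, -3.94907427e+01, -3.71361959e+01, -1.46210514e-04,
        3.93778275e-03,  2.17197208e-05]), 'tool_pos': array([0.25444376, 0.57024374, 0.23019961]), 'tool_rot': array([-2.91660629e-04,  2.08347892e-01,  9.78054343e-01, -8.79011691e-04]), 'contact_force': array([-0.44732208, -0.46200673,  1.34581416]), 'ft_torque': array([-0.03846683, -0.02685323,  0.02430114]), 'grasp_force': 0.0, 'gripper_width': 0.9962678055126224}
```

View pics/scene0.png

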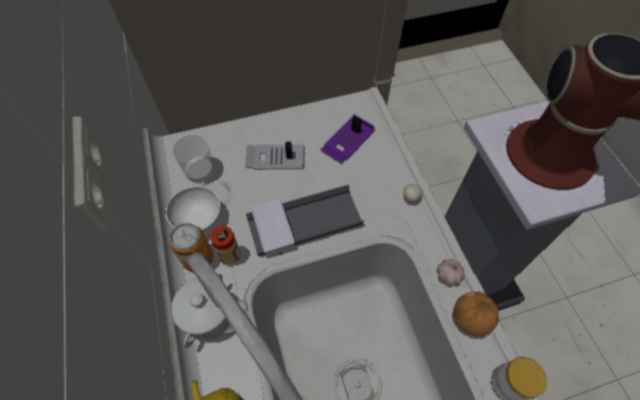

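View pics/top0.png

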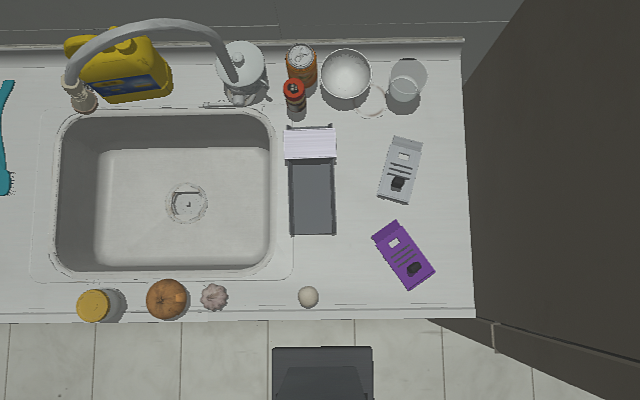

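Top view candidates: steel plate at (400,170) and purple look-alike at (403,255). The steel one fits the description. The frame is at (312,190) with its bridge at (310,143), mushroom (308,297), garlic (214,297), jar (295,95). Next is a close crop to check and measure.

Run:
```python
import pickle,cv2,numpy as np
from h import *
d=pickle.load(open("c0.pkl","rb")); c=d["top"]; f=c["frame"]
cv2.imwrite("pics/crop0.png",cv2.resize(f[110:245,270:450],None,fx=4.4,fy=4.4,interpolation=cv2.INTER_CUBIC))
for n,u,v in (("platec",400,170),("frame",312,197),("mush",308,300),("garlic",214,300),("jar",296,112)): print(n,onz(c,u,v,0).round(3))
print(c["mtx"])
# dark block and frame floor
g=f.max(2).astype(int)
m=np.zeros_like(f[:,:,0]); m[110:215,370:440]=(g[110:215,370:440]<60)*255
n,l,s,ce=cv2.connectedComponentsWithStats(m); print(s,ce)
```

```text
platec [ 0.65  -0.188  0.   ]
frame [0.593 0.007 0.   ]
mush [0.371 0.018 0.   ]
garlic [0.373 0.219 0.   ]
jar [0.787 0.042 0.   ]
[[508.29470985   0.         321.18216827]
 [  0.         508.29470985 197.48762672]
 [  0.           0.           1.        ]]
[[     0      0    640    400 255898]
 [   401    153      1      1      1]
 [   391    177     14     11    101]] [[319.46892121 199.50704187]
 [401.         153.        ]
 [397.43564356 182.11881188]]
```

View pics/crop0.png

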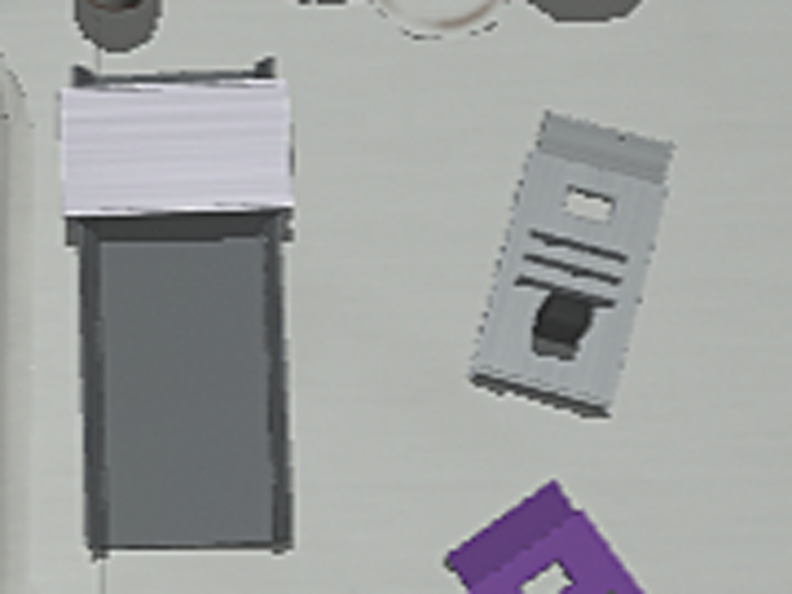

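Run:
```python
import pickle,cv2,numpy as np
from h import *
c=pickle.load(open("c0.pkl","rb"))["top"]
P=lambda u,v,z: onz(c,270+u/4.4-0.4,110+v/4.4-0.4,z)
def ang(a,b): d=b-a; return np.degrees(np.arctan2(d[1],d[0]))
L0,L1=P(472,375,.005),P(535,152,.005);R0,R1=P(612,400,.005),P(664,180,.005)
print("plate sides",ang(L0,L1),ang(R0,R1),"width",np.linalg.norm(L0-R0))
slot=P(590,202,.004); grip=P(567,313,.05); fl=(P(472,375,.017)+P(608,411,.017))/2
print("slot",slot,"grip",grip,"fl",fl,"ang",ang(grip,slot),ang(fl,slot),np.linalg.norm((grip-slot)[:2]),np.linalg.norm((fl-slot)[:2]))
B=[P(60,90,.04),P(290,82,.04),P(293,210,.04),P(65,214,.04)]
bc=sum(B)/4; print("bridge",bc,"w",np.linalg.norm(B[0]-B[1]),np.linalg.norm(B[3]-B[0]),"ang",ang(B[3],B[0]),ang(B[2],B[1]),ang(B[1],B[0])-90)
r0,r1=P(97,552,.03),P(289,550,.03); print("rear top",r0,r1,(r0+r1)/2,np.linalg.norm(r0-r1),"ang",ang((r0+r1)/2,bc),np.linalg.norm(((r0+r1)/2-bc)[:2]))
f0,f1=P(107,547,.008),P(275,547,.008);print("floor",f0,f1,(f0+f1)/2,np.linalg.norm(f0-f1),"ang",ang((f0+f1)/2,bc))
```

```text
plate sides -17.16147028159538 -15.249696439635818 width 0.0702130377719523
slot [ 0.68204578 -0.19647034  0.004     ] grip [ 0.61702102 -0.17629216  0.05      ] fl [ 0.58344448 -0.16638267  0.017     ] ang -17.23991986859412 -16.969293993541488 0.0680836188647744 0.1030896867880493
bridge [0.70331012 0.0098206  0.04      ] w 0.11308539919856246 0.062473695280799685 ang 2.1777360440190745 0.3501805393227567 1.1462296504345204
rear top [0.50728595 0.05034363 0.03      ] [ 0.5070228  -0.04189933  0.03      ] [0.50715438 0.00422215 0.03      ] 0.09224333478432796 ang 1.6348272262071788 0.1962356223557657
floor [0.51140833 0.04695422 0.008     ] [ 0.5103132  -0.03542789  0.008     ] [0.51086076 0.00576317 0.008     ] 0.08238939221392735 ang 1.2077947408447245
```

Request:
play_rows(
  series=[
    [[0.02,-0.0415,0,0,0,1,1],[0.02,-0.0415,0,0,0,1,1],[0.02,-0.0415,0,0,0,1,1],[0.02,-0.0415,0,0,0,1,1],[0.02,-0.0415,0,0,0,1,1],[0.02,-0.0415,0,0,0,1,1],[0.02,-0.0415,0,0,0,1,1],[0.02,-0.0415,0,0,0,0,1],[0.02,-0.0415,0,0,0,0,1],[0.02,-0.0415,0,0,0,0,1]],
  ],
)

```text
time: 1.1
tool_pos: [0.4549, 0.1539, 0.231]
tool_rot: [-0.0, 0.148, 0.989, 0.0]
contact_force: [1.1, -0.2, -0.5]
gripper_width: 0.996
grasp_force: 0.0
```

Request:
play_rows(
  series=[
    [[0.02,-0.0415,0,0,0,0,1],[0.02,-0.0415,0,0,0,0,1],[0.02,-0.0415,0,0,0,0,1],[0.02,-0.0415,0,0,0,0,1],[0.02,-0.0415,0,0,0,0,1],[0.02,-0.0415,0,0,0,0,1],[0.02,-0.0415,0,0,0,0,1],[0.02,-0.0415,0,0,0,0,1],[0,0,0,0,0,0,1],[0,0,0,0,0,0,1]],
  ],
)

```text
time: 2.1
tool_pos: [0.6144, -0.177, 0.2301]
tool_rot: [-0.001, 0.149, 0.989, 0.0]
contact_force: [-0.7, -0.0, 0.9]
gripper_width: 0.997
grasp_force: 0.0
```

Run:
```python
from plant import manip
import cv2,pickle
from h import *
c=manip.grab_frame("wrist"); pickle.dump(c,open("w1.pkl","wb")); cv2.imwrite("pics/w1.png",c["frame"])
s=manip.state(); print(s["time"],s["tool_pos"],s["tool_rot"],s["contact_force"])
print(-c["R"].T@c["t"],c["R"][2]); print(proj(c,(.618,-.177,.05)),proj(c,(.682,-.1965,.004)))
```

```text
2.15 [ 0.6143131  -0.17605713  0.23048977] [-7.80160858e-04  1.48433766e-01  9.88921962e-01  4.01813462e-04] [-0.60168062 -0.62944411 -0.31997182]
[ 0.54530543 -0.15641712  0.37181388] [ 0.27061968 -0.08285397 -0.95911428]
[320.35751306 183.36233754] [320.2700641  224.82063907]
```

View pics/w1.png

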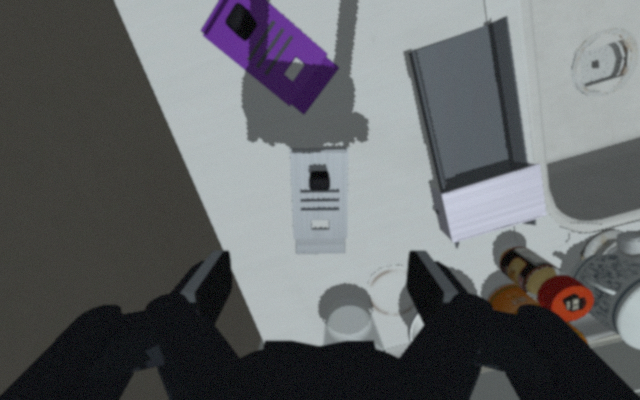

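The wrist view shows the plate aligned, with grip top at (319,182) and slot at (320,224). Both match my predictions of (320,183) and (320,225), so I'm going down to grasp.

Request:
play_rows(
  series=[
    [[0.003,0,-0.04,0,0,0,1],[0,0,-0.04,0,0,0,1],[0,0,-0.04,0,0,0,1],[0,0,-0.04,0,0,0,1],[0,0,-0.03,0,0,0,1],[0,0,-0.015,0,0,0,1],[0,0,-0.01,0,0,0,1],[0,0,0,0,0,0,0.6],[0,0,0,0,0,0,0.4],[0,0,0,0,0,0,0.2]],
  ],
)

```text
time: 3.15
tool_pos: [0.6192, -0.1768, 0.0186]
tool_rot: [0.002, 0.148, 0.989, -0.0]
contact_force: [-0.5, -0.4, -0.1]
gripper_width: 0.511
grasp_force: 0.0
```

Request:
play_rows(
  series=[
    [[0,0,0,0,0,0,0],[0,0,0,0,0,0,0],[0,0,0,0,0,0,0],[0,0,0,0,0,0,0],[0,0,0,0,0,0,0]],
  ],
)

```text
time: 3.65
tool_pos: [0.6189, -0.1769, 0.0181]
tool_rot: [0.001, 0.148, 0.989, -0.0]
contact_force: [-0.8, -0.4, 6.5]
gripper_width: 0.275
grasp_force: 60.0
```

Request:
play_rows(
  series=[
    [[0,0,0.02,0,0,0,0],[0,0,0.03,0,0,0,0],[0,0,0.03,0,0,0,0],[0,0.02,0.02,0,0,3,0],[-0.01,0.03,0,0,0,3,0],[-0.015,0.03,0,0,0,3,0],[-0.015,0.03,0,0,0,3,0],[-0.015,0.03,0,0,0,3,0],[-0.012,0.03,0,0,0,3.4,0],[0,0.013,0,0,0,0,0]],
  ],
)

```text
time: 4.65
tool_pos: [0.5481, 0.009, 0.1146]
tool_rot: [-0.002, -0.013, 1.0, 0.001]
contact_force: [-0.6, -0.2, -3.3]
gripper_width: 0.272
grasp_force: 59.3
```

Request:
play_rows(
  series=[
    [[0,0,0,0,0,0,0],[0,0,0,0,0,0,0],[0,0,0,0,0,0,0]],
  ],
)

```text
time: 4.95
tool_pos: [0.5511, 0.0057, 0.1162]
tool_rot: [-0.0, -0.011, 1.0, -0.0]
contact_force: [-0.4, 0.4, -2.6]
gripper_width: 0.269
grasp_force: 59.3
```

Run:
```python
from plant import manip
import cv2,pickle
from h import *
c=manip.grab_frame("wrist"); t=manip.grab_frame("top"); pickle.dump((c,t),open("w2.pkl","wb"))
a=c["frame"]; b=cv2.resize(t["frame"][100:260,240:400],(400,400),interpolation=cv2.INTER_CUBIC)
cv2.imwrite("pics/w2.png",np.hstack([a[:,120:520],b]))
s=manip.state(); print(s["time"],s["tool_pos"],s["tool_rot"],s["contact_force"])
O=np.array([.636,.0085]);y=np.radians(1.3);R=np.array([[np.cos(y),-np.sin(y)],[np.sin(y),np.cos(y)]])
W=lambda x,yy,z:np.r_[O+R@[x,yy],z]
for p in ((67,0,40),(35,56.5,40),(35,-56.5,40),(100,56.5,40),(100,-56.5,40),(-125,48,30),(-125,-48,30)): print(p,proj(c,W(*np.array(p)/1e3)).round(1),proj(t,W(*np.array(p)/1e3)).round(1))
```

```text
5.05 [0.55104608 0.00572547 0.11623124] [-5.90961576e-05 -1.09802676e-02  9.99939709e-01 -9.55805552e-05] [-0.43689632  0.48907191 -2.36426566]
(67, 0, 40) [320.5 367.6] [309.7 143.6]
(35, 56.5, 40) [384.4 338.7] [283.9 159. ]
(35, -56.5, 40) [256.7 338.7] [336.6 157.1]
(100, 56.5, 40) [380.1 395.5] [283.1 129.7]
(100, -56.5, 40) [260.8 395.4] [335.4 127.7]
(-125, 48, 30) [383.7 156.1] [290.1 233.8]
(-125, -48, 30) [258.  156.1] [335.4 232.2]
```

View pics/w2.png

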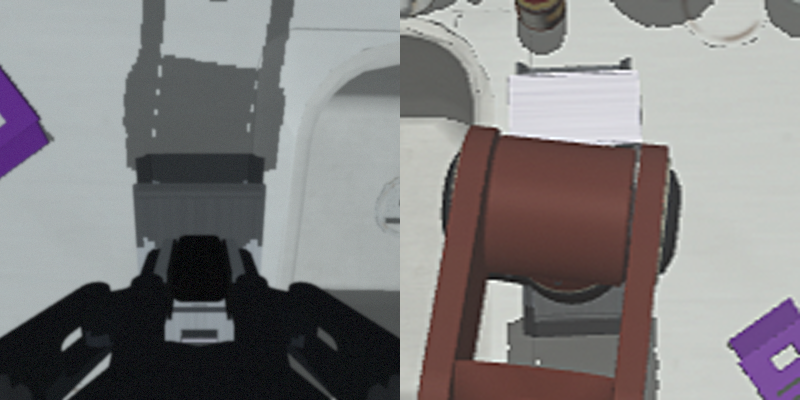

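The wrist view shows the carried plate centred at column 319 and the frame's rear end centred at 320, with edges where predicted, so they are aligned. Lowering now, then a partial opening to stay clear of the lips.

Request:
play_rows(
  series=[
    [[0,0.001,-0.03,0,0,0,0],[0,0,-0.025,0,0,0,0],[0,0,-0.015,0,0,0,0],[0,0,-0.01,0,0,0,0],[0,0,-0.005,0,0,0,0],[0,0,-0.003,0,0,0,0],[0,0,-0.001,0,0,0,0],[0,0,0,0,0,0,0],[0,0,0,0,0,0,0]],
  ],
)

```text
time: 5.95
tool_pos: [0.5514, 0.0077, 0.0281]
tool_rot: [0.001, -0.012, 1.0, -0.0]
contact_force: [0.9, -0.5, -3.5]
gripper_width: 0.27
grasp_force: 59.4
```

Request:
play_rows(
  series=[
    [[0,0,-0.001,0,0,0,0],[0,0,-0.0005,0,0,0,0],[0,0,0,0,0,0,0.3],[0,0,0,0,0,0,0.4],[0,0,0,0,0,0,0.45],[0,0,0,0,0,0,0.45],[0,0,0,0,0,0,0.45],[0,0,0,0,0,0,0.45]],
  ],
)

```text
time: 6.75
tool_pos: [0.5508, 0.0077, 0.0259]
tool_rot: [0.0, -0.012, 1.0, -0.0]
contact_force: [0.7, -0.2, 0.9]
gripper_width: 0.45
grasp_force: 0.0
```

Request:
play_rows(
  series=[
    [[0,0,0.02,0,0,0,0.45],[0,0,0.04,0,0,0,0.45],[0,0,0.04,0,0,0,0.3],[-0.03,0,0.02,0,0,0,0],[-0.03,0,0,0,0,0,0],[-0.03,0,0,0,0,0,0],[0,0,0,0,0,0,0],[0,0,0,0,0,0,0],[0,0,0,0,0,0,0]],
  ],
)

```text
time: 7.65
tool_pos: [0.4615, 0.0076, 0.1461]
tool_rot: [0.0, -0.012, 1.0, -0.0]
contact_force: [0.1, 0.7, 0.4]
gripper_width: -0.002
grasp_force: 0.0
```

Run:
```python
from plant import manip
import cv2,pickle
from h import *
c=manip.grab_frame("wrist"); t=manip.grab_frame("scene"); pickle.dump((c,t),open("w3.pkl","wb"))
a=c["frame"]; b=cv2.resize(t["frame"][160:280,230:380],(400,320),interpolation=cv2.INTER_CUBIC)
b=np.vstack([b,np.zeros((80,400,3),np.uint8)])
cv2.imwrite("pics/w3.png",np.hstack([a[:,120:520],b]))
s=manip.state(); print(s["time"],s["tool_pos"],s["tool_rot"],s["contact_force"])
O=np.array([.636,.0085]);y=np.radians(1.3);R=np.array([[np.cos(y),-np.sin(y)],[np.sin(y),np.cos(y)]])
W=lambda x,yy,z:np.r_[O+R@[x,yy],z]
for p in ((-85,0,58),(-120,33,25),(-120,-33,25),(-20,0,13)): print(p,proj(c,W(*np.array(p)/1e3)).round(1),proj(t,W(*np.array(p)/1e3)).round(1))
```

```text
7.75 [0.46155258 0.00763945 0.14599143] [ 8.92281443e-05 -1.17816693e-02  9.99930590e-01 -1.10541992e-05] [-0.00410599  0.10601035  0.20267351]
(-85, 0, 58) [316.  300.5] [341.5 200.6]
(-120, 33, 25) [350.4 248.6] [361.  216.3]
(-120, -33, 25) [282.2 248.5] [350.4 192. ]
(-20, 0, 13) [316.5 326.5] [312.9 219. ]
```

View pics/w3.png

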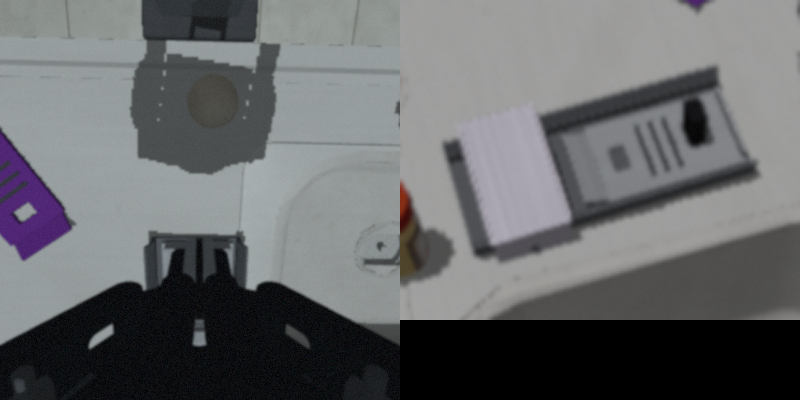

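The plate lies flat in the channel, nose to the bridge and let go. Next the closed fingers go down behind the flange.

Request:
play_rows(
  series=[
    [[0,-0.002,-0.04,0,0,0,0],[0,0,-0.04,0,0,0,0],[0,0,-0.03,0,0,0,0],[0,0,-0.015,0,0,0,0],[0,0,-0.007,0,0,0,0],[0.01,0,0,0,0,0,0],[0.01,0,0,0,0,0,0],[0.008,0,0,0,0,0,0],[0,0,0,0,0,0,0],[0,0,0,0,0,0,0]],
  ],
)

```text
time: 8.75
tool_pos: [0.4896, 0.0056, 0.0145]
tool_rot: [0.001, -0.012, 1.0, -0.0]
contact_force: [-0.0, -0.0, -0.2]
gripper_width: 0.003
grasp_force: 0.0
```

Request:
play_rows(
  series=[
    [[0.003,0,0,0,0,0,0],[0.003,0,0,0,0,0,0],[0.003,0,0,0,0,0,0],[0.003,0,0,0,0,0,0],[0.003,0,0,0,0,0,0],[0.002,0,0,0,0,0,0],[0.002,0,0,0,0,0,0]],
  ],
)

```text
time: 9.45
tool_pos: [0.5072, 0.0058, 0.0136]
tool_rot: [-0.001, -0.012, 1.0, 0.0]
contact_force: [-2.6, -0.4, 2.1]
gripper_width: 0.002
grasp_force: 1.3
```

Request:
play_rows(
  series=[
    [[0.003,0,0,0,0,0,0],[0.003,0,0,0,0,0,0],[0.003,0.0005,0,0,0,0,0],[0.003,0,0,0,0,0,0],[0.003,0,0,0,0,0,0],[0.003,0,0,0,0,0,0],[0.003,0,0,0,0,0,0]],
  ],
)

```text
time: 10.15
tool_pos: [0.529, 0.0062, 0.0138]
tool_rot: [-0.0, -0.012, 1.0, 0.0]
contact_force: [-1.7, -0.9, -0.8]
gripper_width: 0.001
grasp_force: 0.6
```

Request:
play_rows(
  series=[
    [[0.002,0,0,0,0,0,0],[0.002,0,0,0,0,0,0],[0.002,0,0,0,0,0,0],[0.002,0,0,0,0,0,0]],
  ],
)

```text
time: 10.55
tool_pos: [0.5369, 0.0062, 0.0138]
tool_rot: [-0.0, -0.012, 1.0, 0.0]
contact_force: [-0.8, -0.5, 1.0]
gripper_width: 0.005
grasp_force: 0.7
```

Request:
play_rows(
  series=[
    [[0.002,0,0,0,0,0,0],[0.002,0,0,0,0,0,0],[0.002,0,0,0,0,0,0],[0.002,0,0,0,0,0,0]],
  ],
)

```text
time: 10.95
tool_pos: [0.5449, 0.0062, 0.0138]
tool_rot: [-0.0, -0.012, 1.0, -0.0]
contact_force: [-0.5, 0.0, 1.6]
gripper_width: -0.003
grasp_force: 0.8
```

Request:
play_rows(
  series=[
    [[0.002,0,0,0,0,0,0],[0.002,0.0005,0,0,0,0,0],[0.002,0,0,0,0,0,0]],
  ],
)

```text
time: 11.25
tool_pos: [0.5509, 0.0068, 0.0139]
tool_rot: [0.0, -0.012, 1.0, -0.0]
contact_force: [-0.9, -0.3, 0.1]
gripper_width: 0.001
grasp_force: 0.9
```

Request:
play_rows(
  series=[
    [[0.002,0,0,0,0,0,0],[0.002,0,0,0,0,0,0],[0.002,0,0,0,0,0,0]],
  ],
)

```text
time: 11.55
tool_pos: [0.5565, 0.0067, 0.0138]
tool_rot: [-0.0, -0.012, 1.0, 0.0]
contact_force: [-2.4, 0.0, 1.3]
gripper_width: -0.004
grasp_force: 1.8
```

Request:
play_rows(
  series=[
    [[0.0015,0,0,0,0,0,0],[0.0015,0,0,0,0,0,0],[0.0015,0,0,0,0,0,0]],
  ],
)

```text
time: 11.85
tool_pos: [0.5612, 0.0067, 0.0138]
tool_rot: [-0.0, -0.012, 1.0, -0.0]
contact_force: [-3.5, 0.9, 1.3]
gripper_width: -0.002
grasp_force: 1.8
```

Request:
play_rows(
  series=[
    [[0.0015,0,0,0,0,0,0],[0.0015,0,0,0,0,0,0],[0.0015,0,0,0,0,0,0]],
  ],
)

```text
time: 12.15
tool_pos: [0.5658, 0.0067, 0.0137]
tool_rot: [-0.0, -0.012, 1.0, 0.0]
contact_force: [-3.5, -0.6, 1.9]
gripper_width: -0.0
grasp_force: 1.8
```

Request:
play_rows(
  series=[
    [[0.0015,0,0,0,0,0,0],[0.0015,0,0,0,0,0,0],[0.0015,0,0,0,0,0,0]],
  ],
)

```text
time: 12.45
tool_pos: [0.5709, 0.0067, 0.0138]
tool_rot: [0.001, -0.012, 1.0, -0.0]
contact_force: [-0.9, 0.3, -0.9]
gripper_width: 0.0
grasp_force: 0.6
```

Request:
play_rows(
  series=[
    [[0.0015,0,0,0,0,0,0],[0.0015,0,0,0,0,0,0],[0.001,0,0,0,0,0,0]],
  ],
)

```text
time: 12.75
tool_pos: [0.5745, 0.0067, 0.0138]
tool_rot: [0.0, -0.012, 1.0, -0.0]
contact_force: [-1.7, 0.5, -0.7]
gripper_width: 0.002
grasp_force: 0.7
```

Request:
play_rows(
  series=[
    [[0.001,0,0,0,0,0,0],[0.001,0,0,0,0,0,0],[0.001,0,0,0,0,0,0]],
  ],
)

```text
time: 13.05
tool_pos: [0.5773, 0.0067, 0.0138]
tool_rot: [0.0, -0.012, 1.0, 0.0]
contact_force: [-1.4, -0.4, 0.0]
gripper_width: -0.001
grasp_force: 0.8
```

Request:
play_rows(
  series=[
    [[0.001,0,0,0,0,0,0],[0.001,0,0,0,0,0,0],[0.001,0,0,0,0,0,0]],
  ],
)

```text
time: 13.35
tool_pos: [0.5803, 0.0067, 0.0138]
tool_rot: [0.0, -0.012, 1.0, -0.0]
contact_force: [-1.8, -0.1, 0.1]
gripper_width: 0.0
grasp_force: 0.8
```

Request:
play_rows(
  series=[
    [[0.001,0,0,0,0,0,0],[0.001,0,0,0,0,0,0]],
  ],
)

```text
time: 13.55
tool_pos: [0.5824, 0.0067, 0.0139]
tool_rot: [0.0, -0.012, 1.0, 0.0]
contact_force: [-1.6, -0.7, -0.4]
gripper_width: 0.003
grasp_force: 0.7
```

Request:
play_rows(
  series=[
    [[0.001,0,0,0,0,0,0],[0.0005,0,0,0,0,0,0]],
  ],
)

```text
time: 13.75
tool_pos: [0.5839, 0.0067, 0.0138]
tool_rot: [0.0, -0.012, 1.0, -0.0]
contact_force: [-0.6, -0.3, -0.2]
gripper_width: -0.006
grasp_force: 0.7
```

Request:
play_rows(
  series=[
    [[0.0005,0,0,0,0,0,0],[0.0005,0,0,0,0,0,0]],
  ],
)

```text
time: 13.95
tool_pos: [0.5848, 0.0067, 0.0138]
tool_rot: [0.0, -0.012, 1.0, -0.0]
contact_force: [-0.4, 0.3, 0.2]
gripper_width: -0.001
grasp_force: 0.7
```

Request:
play_rows(
  series=[
    [[0.0005,0,0,0,0,0,0],[0.0005,0,0,0,0,0,0],[0.0005,0,0,0,0,0,0]],
  ],
)

```text
time: 14.25
tool_pos: [0.5864, 0.0067, 0.0139]
tool_rot: [0.0, -0.012, 1.0, -0.0]
contact_force: [-0.5, -0.5, 0.4]
gripper_width: -0.002
grasp_force: 0.0
```

Request:
play_rows(
  series=[
    [[0.0005,0,0,0,0,0,0],[0.0005,0,0,0,0,0,0],[0.0005,0,0,0,0,0,0]],
  ],
)

```text
time: 14.55
tool_pos: [0.5882, 0.0067, 0.0141]
tool_rot: [0.0, -0.012, 1.0, -0.0]
contact_force: [0.2, 0.3, -0.4]
gripper_width: 0.002
grasp_force: 0.0
```

Run:
```python
from plant import manip
import cv2,pickle
from h import *
t=manip.grab_frame("scene"); pickle.dump(t,open("w4.pkl","wb"))
cv2.imwrite("pics/w4.png",cv2.resize(t["frame"][160:280,230:380],(750,600),interpolation=cv2.INTER_CUBIC))
print(manip.state()["contact_force"])
```

```text
[ 0.62205811 -0.08122547  0.08692972]
```

View pics/w4.png

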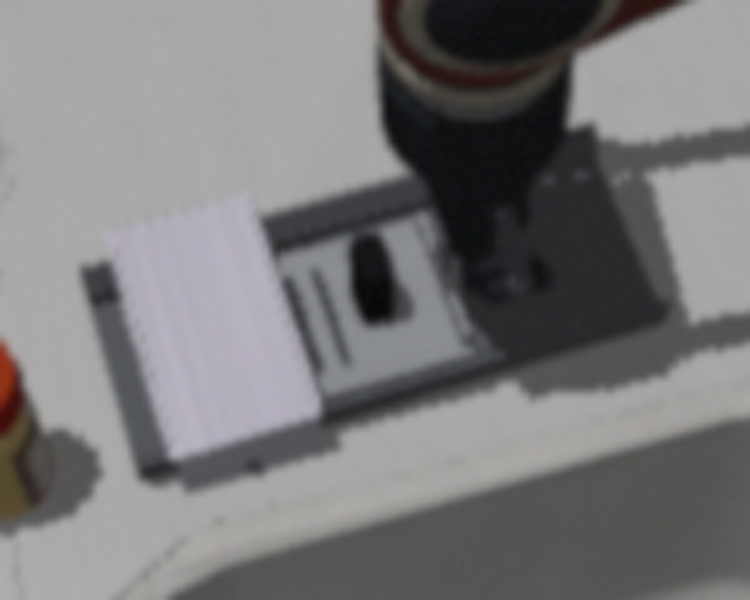

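The plate is under the bridge and lies level. The push force fell to zero at TCP x ≈ 0.585, so the nose seems to have dropped and the plate jumped a little ahead. I'll creep on until it is firm.

Request:
play_rows(
  series=[
    [[0.0005,0,0,0,0,0,0],[0.0005,0,0,0,0,0,0]],
  ],
)

```text
time: 14.8
tool_pos: [0.5888, 0.0067, 0.0138]
tool_rot: [0.0, -0.012, 1.0, -0.0]
contact_force: [0.4, -0.2, -0.3]
gripper_width: -0.004
grasp_force: 0.0
```

Request:
play_rows(
  series=[
    [[0.0005,0,0,0,0,0,0],[0,0,0,0,0,0,0]],
  ],
)

```text
time: 15.0
tool_pos: [0.589, 0.0067, 0.0137]
tool_rot: [-0.0, -0.012, 1.0, 0.0]
contact_force: [-0.7, -0.1, 0.8]
gripper_width: 0.0
grasp_force: 0.5
```

Request:
play_rows(
  series=[
    [[0.0005,0,0,0,0,0,0],[0,0,0,0,0,0,0]],
  ],
)

```text
time: 15.2
tool_pos: [0.5893, 0.0068, 0.0137]
tool_rot: [-0.001, -0.012, 1.0, 0.0]
contact_force: [-2.8, -0.7, 2.7]
gripper_width: -0.001
grasp_force: 1.4
```

Request:
play_rows(
  series=[
    [[0.0005,0,0,0,0,0,0],[0,0,0,0,0,0,0]],
  ],
)

```text
time: 15.4
tool_pos: [0.5901, 0.0068, 0.0137]
tool_rot: [-0.0, -0.012, 1.0, 0.0]
contact_force: [-2.8, 0.0, 1.2]
gripper_width: 0.001
grasp_force: 1.1
```

Request:
play_rows(
  series=[
    [[0.0005,0,0,0,0,0,0],[0,0,0,0,0,0,0]],
  ],
)

```text
time: 15.6
tool_pos: [0.5907, 0.0067, 0.0137]
tool_rot: [0.0, -0.012, 1.0, 0.0]
contact_force: [-2.5, -0.5, -0.0]
gripper_width: -0.002
grasp_force: 0.9
```

Request:
play_rows(
  series=[
    [[0.0005,0,0,0,0,0,0],[0,0,0,0,0,0,0]],
  ],
)

```text
time: 15.8
tool_pos: [0.5913, 0.0067, 0.0137]
tool_rot: [0.0, -0.012, 1.0, -0.0]
contact_force: [-1.6, 0.1, 0.8]
gripper_width: 0.005
grasp_force: 0.8
```

Request:
play_rows(
  series=[
    [[0.0005,0,0,0,0,0,0],[0.0005,0,0,0,0,0,0]],
  ],
)

```text
time: 16.0
tool_pos: [0.5922, 0.0067, 0.0137]
tool_rot: [-0.0, -0.012, 1.0, 0.0]
contact_force: [-1.9, 0.1, 0.0]
gripper_width: -0.003
grasp_force: 0.8
```

Request:
play_rows(
  series=[
    [[0.0005,0,0,0,0,0,0],[0.0005,0,0,0,0,0,0]],
  ],
)

```text
time: 16.2
tool_pos: [0.5926, 0.0067, 0.0137]
tool_rot: [-0.001, -0.012, 1.0, 0.0]
contact_force: [-6.3, 0.2, 3.7]
gripper_width: 0.001
grasp_force: 3.0
```

Request:
play_rows(
  series=[
    [[0.0005,0,0,0,0,0,0],[0.0005,0,0,0,0,0,0]],
  ],
)

```text
time: 16.4
tool_pos: [0.5926, 0.0067, 0.0137]
tool_rot: [-0.002, -0.012, 1.0, 0.0]
contact_force: [-10.0, -0.0, 6.2]
gripper_width: 0.0
grasp_force: 4.7
```

Firm at 10 N with no further motion. Backing off and lifting.

Request:
play_rows(
  series=[
    [[-0.002,0,0,0,0,0,0],[-0.006,0,0,0,0,0,0],[-0.015,0,0.005,0,0,0,0],[-0.01,0,0.03,0,0,0,0],[-0.02,0,0.04,0,0,0,0],[-0.04,0,0.03,0,0,0,0],[-0.04,0,0.02,0,0,0,0],[0,0,0,0,0,0,0],[0,0,0,0,0,0,0]],
  ],
)

```text
time: 17.3
tool_pos: [0.4617, 0.0066, 0.14]
tool_rot: [0.002, -0.012, 1.0, -0.0]
contact_force: [-0.9, -0.5, 0.1]
gripper_width: -0.001
grasp_force: 0.0
```

Run:
```python
from plant import manip
import cv2,pickle
from h import *
t=manip.grab_frame("scene")
cv2.imwrite("pics/w5.png",cv2.resize(t["frame"][160:290,230:480],(800,416),interpolation=cv2.INTER_CUBIC))
O=np.array([.636,.0085]);y=np.radians(1.3);R=np.array([[np.cos(y),-np.sin(y)],[np.sin(y),np.cos(y)]])
for p in ((2.5,0,58),(-32.5,33,25),(-32.5,-33,25)): 
  q=proj(t,np.r_[O+R@(np.array(p[:2])/1e3),p[2]/1e3]); print(p,((q-[230,160])*3.2).round(1))
print(manip.state()["contact_force"])
```

```text
(2.5, 0, 58) [232.2 165.7]
(-32.5, 33, 25) [298.  216.1]
(-32.5, -33, 25) [267.6 135.9]
[-0.00616791  0.08249583 -0.2864153 ]
```

View pics/w5.png

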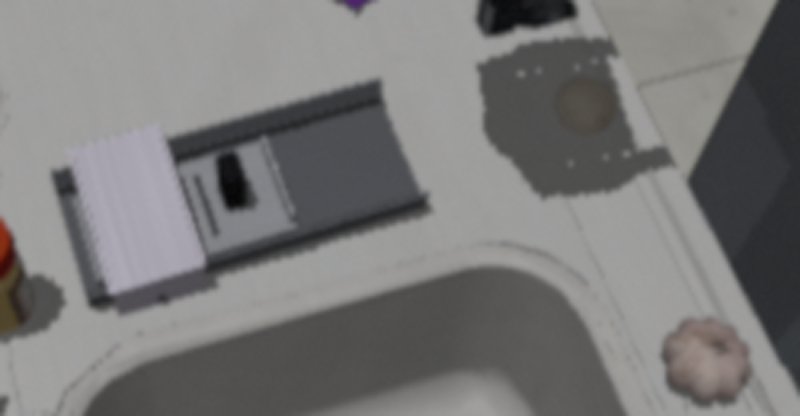

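The crop shows the plate flat in the channel. Its flange ends at (266,138) and (296,218) fit the flat pose at origin x ≈ +27.5 mm, where I predicted (268,136) and (298,216). The garlic is untouched and the robot is clear.

```bash
python3 -c "
from plant import manip
print(manip.job_done())"
```

```text
the job is handed in; nothing more can be done
None
```

The plate is pushed home and looks flat and locked over the stud: it came up firm at about 10 N, with its origin about 27 mm past the frame's origin. I handed the job in at about 17 s with the arm clear and no bystander touched; the hand-in returned no verdict.

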